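# Stack the washed metal sample cups to drain

### The job

Stack the four metal sample cups on the drying plates, all mouth-down as they stand now: the two aluminium cups on the blue plate and the two brass cups on the green plate. On each plate the wide cup goes at the bottom, inside the printed ring, and the narrow cup stands centred on top of it, its whole rim on the wide cup's closed end. Leave the red plastic cups, the balance weight and the test bar where they are.

Things in the scene. Friction and masses are not known exactly. Their poses are not given: they have to be found in the camera images.
- alu_wide: Wide open straight-sided cup of bare silvery aluminium, standing mouth-down (closed flat end up). Outer diameter 64 mm, height 45 mm, wall 3 mm, closed end 4 mm thick; about 100 g. Origin: centre of the mouth rim, on the surface it stands on; z points up to the closed end.
- alu_narrow: Narrow open straight-sided cup of bare silvery aluminium, standing mouth-down (closed flat end up). Outer diameter 44 mm, height 40 mm, wall 3 mm, closed end 4 mm thick; about 60 g. Origin: centre of the mouth rim, on the surface it stands on; z points up to the closed end.
- brass_wide: Wide open straight-sided cup of yellow brass, standing mouth-down (closed flat end up). Outer diameter 64 mm, height 45 mm, wall 3 mm, closed end 4 mm thick; about 220 g. Origin: centre of the mouth rim, on the surface it stands on; z points up to the closed end.
- brass_narrow: Narrow open straight-sided cup of yellow brass, standing mouth-down (closed flat end up). Outer diameter 44 mm, height 40 mm, wall 3 mm, closed end 4 mm thick; about 130 g. Origin: centre of the mouth rim, on the surface it stands on; z points up to the closed end.
- blue_plate: Blue square drying plate, 120 x 120 mm, 10 mm thick, fixed to the bench; a white ring (inner diameter 90 mm) is printed in the middle of its flat top. Origin: centre of its underside, on the bench; z up, x and y along its sides.
- green_plate: Green square drying plate, 120 x 120 mm, 10 mm thick, fixed to the bench; a white ring (inner diameter 90 mm) is printed in the middle of its flat top. Origin: centre of its underside, on the bench; z up, x and y along its sides.
- red_wide: Bystander: wide open straight-sided cup of red plastic, standing mouth-down (closed flat end up). Outer diameter 64 mm, height 45 mm, wall 3 mm, closed end 4 mm thick; about 60 g. Origin: centre of the mouth rim, on the surface it stands on; z points up to the closed end.
- red_narrow: Bystander: narrow open straight-sided cup of red plastic, standing mouth-down (closed flat end up). Outer diameter 44 mm, height 40 mm, wall 3 mm, closed end 4 mm thick; about 40 g. Origin: centre of the mouth rim, on the surface it stands on; z points up to the closed end.
- weight: Bystander: dark steel knobbed balance weight, 44 mm diameter, 50 mm high, upright at the far side of the cups. Origin: centre of its underside.
- test_bar: Bystander: flat steel tensile test bar (dog-bone), 120 x 20 x 6 mm, lying flat at the far side of the cups, roughly crosswise. Origin: centre of its underside; x along its length.
Things that resemble listed ones, but are neither listed nor needed, are in the scene too. What is shaped like the brass_narrow but brown is not meant.

How it is judged:
By the outcome, as a careful person would: the job done as asked, in the order asked, and still so for the second after the job is handed in, with the robot touching nothing.
It also fails if it takes over 112 s, if anything falls off the work surface, if the arm or the gripper's body presses on something with over 40 N, if the wrist force passes 120 N, or if a joint passes its speed limit or range.

### The arm

A 6-joint arm with a two-finger parallel gripper is mounted at the origin on the work surface. World frame = base frame: x ahead of the robot, y to its left, z up, the work surface at z = 0. Lengths are in mm, angles in rad, forces in N, time in s.
With the tool pointing down it reaches from about 350 to 975 mm from the base axis. Payload 7.1 kg.
Tool frame: the origin (TCP) lies at the very end of the fingers, on their centre line; the grasp point (between the pads) lies 19 mm behind it; z points along the fingers, y is the line along which they close (so a half turn about z gives the same grasp; the last joint's range is limited). The gripper opens to 88 mm and grips with 3 to 60 N. Pads are 20 mm wide; open, the fingers measure 115 mm over their backs; the gripper's body (75 mm by 178 mm) begins 61 mm behind the grasp point.
Start: joints at [1.137, 0.423, 1.63, -0, 1.089, -0.019], TCP at [251.847, 571.995, 222.675] pointing down, gripper open.
Joint ranges: [-3, 3], [-0.9, 2.11], [0.09, 2.58], [-1.31, 4.45], [0.11, 2.69], [-2.54, 2.54]. Speed limits (rad/s): [2.39, 2.39, 3.01, 3.14, 3.14, 3.14].

### API

Orientations are given as a rotation vector (axis times angle).
In Python, from workcell import sensors, imaging, close_job gives the robot as it stands. The module is installed in compiled form; this text tells all that it offers.
- The arm moves only by the tool servo_tool, never from a script. Its argument "steps" is a list of rows, each a list of 3 entries, a list of its own where there are three numbers: the shift along the world's x, y, z in m, then the turn, a rotation vector about the world's x, y, z in degrees, then the opening, from -1 (shut) to 1 (fully open). A call has exactly 8 rows; each row shifts and turns the commanded pose from where the row before left it; what a row does not reach is not made up. A row lasts 1/12 s, in which the tool goes at most 41.7 mm and 7.16 degrees, less where a joint would pass 70% of its speed; a pose out of reach is approached as far as the arm can. A call is refused whole if a number of a shift passes 0.0417 or a number of a turn 7.16, either way. A call with a gripper value outside its range is refused whole. The fingers move at their own pace and stop on an object; the grip force is fixed at half the most. Time passes only in rows, so rows that do not move let the fingers close, or fill a call up. It gives the time, the measured TCP pose, the force, the opening and the grip force at its end, in the units of the state.
- sensors.get_obs(): the state, without advancing time (a new reading comes with each control period).
- imaging.get_image(name): name is "scene" or "side" or "wrist"; returns a dict with "color" (480x640x3 uint8, blue, green, red), "range_z" (480x640 float32, mm along the optical axis (not along the pixel's ray), 0 where there is no reading), "vertical_fov" (degrees; the focal length in pixels is half the picture's height over the tangent of half this angle, whatever the lens; pixels are square), "cx", "cy" (the principal point, pixels), "rvec" (rotation vector, rad) and "tvec" (3), from world to camera coordinates, as OpenCV has them; the wrist camera has in their place "tool_from_camera" (4x4, takes a point from camera to tool coordinates, whose origin is the TCP and whose axes are the flange's). Camera axes: x right, y down, z forward; pixel columns grow to the right and rows downward; lengths in mm; the calibration is good to about 2 mm. The wrist camera is an equidistant fisheye: a pixel r from the principal point sees the ray r / f radians off the axis. A picture is of the moment at which its call begins: read the wrist's pose just before it.
- close_job(): hands the job in; it is judged then, once.
The state is a dict: "t": time; "qpos": joint angles; "qvel": joint speeds; "joint_torque": joint torques, N m; "ee_pos": TCP position; "orientation": TCP orientation; "ft_force": force on the tool from outside, world axes, zero at the start; "moment": the same for the moment, N m; "width": finger opening in mm; "grasp_force": force on a finger pad.
Only numpy, scipy, OpenCV 4.12 (cv2) and the standard library are available. Lean on these libraries where they do the work, as an engineer would, in place of code of your own. Each camera call takes 0.05 s, during which the arm holds its last target. There are 200 camera calls.

## Working session

There is one attempt and no reset: what is moved stays moved. The work goes in short steps, Python scripts to look and compute and a tool call to move; the robot and the scene stay as the last step left them, time stands still between calls to the robot, and variables do not carry over. Pictures are saved under pics/ and viewed, at most 14 in all, crops included, and the job is handed in when it is done.

Besides the shell and the picture viewer there is one more tool, called after "Call:" as name(argument=value, ...), one argument or row to a line, values as JSON. servo_tool: Moves the arm, as the interface text tells. Its arguments: {"type":"object","properties":{"steps":{"type":"array"}},"required":["steps"]}

```bash
mkdir -p pics; cat > h.py <<'E'
import numpy as np, cv2
from workcell import sensors, imaging
def grab(n):
    o=sensors.get_obs(); im=imaging.get_image(n); im['obs']=o; return im
def cloud(im):
    # world xyz for scene/side
    z=im['range_z'].astype(float); h,w=z.shape
    f=h/2/np.tan(np.radians(im['vertical_fov'])/2)
    u,v=np.meshgrid(np.arange(w),np.arange(h))
    P=np.dstack([(u-im['cx'])/f*z,(v-im['cy'])/f*z,z])
    R=cv2.Rodrigues(np.array(im['rvec'],float))[0]
    W=(P-np.array(im['tvec']).ravel())@R
    W[z==0]=np.nan
    return W
E
python3 - <<'E'
from h import *
import pickle
for n in ['scene','side']:
    im=grab(n); cv2.imwrite(f'pics/{n}0.png',im['color']); pickle.dump(im,open(f'{n}0.pkl','wb'))
    print(n,im['vertical_fov'],im['cx'],im['cy'],im['rvec'],im['tvec'])
print(sensors.get_obs())
E
```

```text
scene 46.89844030988357 320.0978295750252 241.86953948415268 [ 1.1043198   2.30542481 -1.09983081] [ 373.00330818 -267.25470304 1577.84580963]
side 44.48903234005665 308.88798903596535 242.33637262122113 [ 2.30931453 -0.75839914  0.28108275] [-464.79954823  281.77450407  908.76417964]
{'t': 0.1, 'qpos': array([ 1.13700285e+00,  4.23789874e-01,  1.63060451e+00, -2.41454244e-05,
        1.08859255e+00, -1.90187143e-02]), 'qvel': array([-1.59166975e-03, -3.12691072e-03, -2.94751941e-04, -9.67275256e-05,
       -2.27399489e-04,  2.56853528e-04]), 'joint_torque': array([ 1.71332663e-04, -5.45616317e+01, -2.74328274e+01,  6.45656465e-02,
        1.87725556e-02,  2.44051785e-05]), 'ee_pos': array([251.64740157, 571.55255576, 221.9670962 ]), 'orientation': array([-6.46788862e-01, -3.07399227e+00,  2.14158323e-03]), 'ft_force': array([-0.10288091, -0.85082231, -0.6304379 ]), 'moment': array([0.03057656, 0.01822089, 0.00619186]), 'grasp_force': 0.0, 'width': 87.78206853037801}
```

View pics/scene0.png

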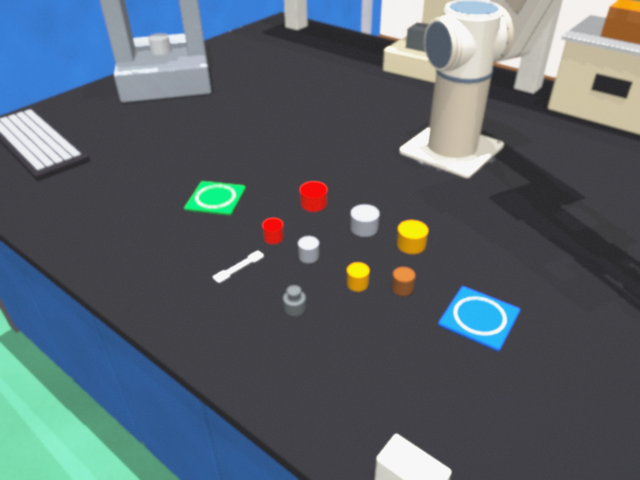

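View pics/side0.png

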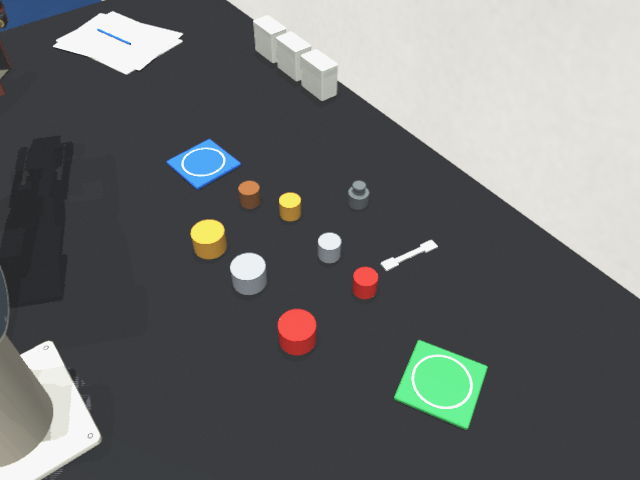

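The scene view shows aluminium cups at (365,220) wide and (308,249) narrow, and brass cups at (412,236) wide and (358,276) narrow. The lookalikes are the brown cup at (403,281) and red cups at (313,196) and (272,231). The blue plate is at (480,316) and the green plate at (215,197). In the side view the brass cups are at (209,238) and (290,205), brown at (249,193), aluminium at (249,272) and (329,247), the blue plate at (203,161) and green at (442,381).

```bash
python3 - <<'E'
from h import *
import pickle
from scipy.optimize import least_squares
side={'brass_wide':(209,232,45,32),'alu_wide':(249,266,45,32),'red_wide':(297,325,45,32),'brass_narrow':(290,201,40,22),'alu_narrow':(329,242,40,22),'brown':(249,188,40,22),'red_narrow':(365,277,40,22),'weight':(359,190,0,0),'bar':(410,255,0,0),'blue':(203,161,10,60),'green':(442,381,10,60)}
scene={'brass_wide':(412,230),'alu_wide':(365,214),'red_wide':(313,190),'brass_narrow':(358,271),'alu_narrow':(308,243),'brown':(403,274),'red_narrow':(272,226),'weight':(294,300),'bar':(240,266),'blue':(480,316),'green':(215,197)}
ims={n:pickle.load(open(n+'0.pkl','rb')) for n in ['side','scene']}
def ray(im,u,v,z):
    f=240/np.tan(np.radians(im['vertical_fov'])/2);R=cv2.Rodrigues(np.array(im['rvec'],float))[0]
    C=-R.T@np.array(im['tvec']).ravel(); d=R.T@np.array([(u-im['cx'])/f,(v-im['cy'])/f,1]); return C+d*(z-C[2])/d[2]
W={n:cloud(ims[n]) for n in ims}
for k,(u,v,z,r) in side.items():
    z0=z or 6
    for n,(uu,vv) in (('side',(u,v)),('scene',scene[k])):
        p=ray(ims[n],uu,vv,z0); w=W[n][vv-3:vv+4,uu-3:uu+4].reshape(-1,3)
        s='' 
        if r:
            A=W[n].reshape(-1,3); m=(np.abs(A[:,2]-z)<(6 if z>20 else 3.5))&(np.hypot(*(A[:,:2]-p[:2]).T)<r*1.6)
            q=A[m]
            if len(q)>5: s=f'{len(q)} mid {[round(float((q[:,i].min()+q[:,i].max())/2),1) for i in (0,1)]} ext {np.ptp(q[:,:2],0).round(1)}'
        print(k,n,p[:2].round(1),'depth',np.nanmedian(w,0).round(1),s)
for n in ims:
    if n=='side': 
        c=ims[n]['color'][120:420,160:510]; cv2.imwrite('pics/side_crop.png',cv2.resize(c,(700,600),interpolation=cv2.INTER_CUBIC))
E
```

```text
brass_wide side [436.3 130.1] depth [437.6 131.4  42.8] 678 mid [434.1, 134.7] ext [62.9 67.4]
brass_wide scene [443.1 141. ] depth [442.  140.5  43.9] 453 mid [436.7, 140.3] ext [65.9 64.4]
alu_wide side [452.6  13.8] depth [453.1  14.3  43.5] 790 mid [449.8, 17.2] ext [63.1 64.2]
alu_wide scene [458.7  25.5] depth [458.8  24.4  44.3] 399 mid [452.3, 19.9] ext [66.6 68.4]
red_wide side [ 448.6 -141.2] depth [ 449.3 -139.9   43.4] 1006 mid [448.5, -139.0] ext [63.6 65.4]
red_wide scene [ 456.9 -130.5] depth [ 455.3 -131.8   44.5] 331 mid [449.9, -134.8] ext [67.5 65.4]
brass_narrow side [611.3 111.7] depth [612.1 113.3  38.4] 270 mid [612.7, 116.8] ext [42.7 44.7]
brass_narrow scene [620.1 123.8] depth [619.  122.9  38.9] 277 mid [616.4, 121.2] ext [44.4 43.6]
alu_narrow side [606.8 -22.6] depth [608.2 -21.7  38. ] 329 mid [608.4, -19.3] ext [43.3 44.5]
alu_narrow scene [614.6 -13.6] depth [613.8 -14.4  39. ] 237 mid [611.5, -15.1] ext [44.1 44.3]
brown side [565.6 193.2] depth [567.  194.7  37.6] 268 mid [565.5, 195.8] ext [44.7 48.4]
brown scene [571.2 200. ] depth [570.3 199.2  38.7] 279 mid [568.1, 201.2] ext [47.1 44.3]
red_narrow side [ 607.3 -127.4] depth [ 608.4 -125.5   38.6] 397 mid [608.6, -125.2] ext [43.9 44.8]
red_narrow scene [ 618.8 -115.8] depth [ 618.2 -116.5   39.3] 211 mid [611.4, -120.1] ext [46.4 43.8]
weight side [767.5  81. ] depth [740.8  52.4  44.8] 
weight scene [738.4  52.9] depth [757.1  70.7  31.2] 
bar side [ 730.2 -117.9] depth [ 732.5 -116.8    2.9] 
bar scene [ 733.8 -105.6] depth [ 730.6 -108.     3. ] 
blue side [545.8 358. ] depth [546.7 360.2   8.9] 1514 mid [543.5, 357.5] ext [125.8 130.3]
blue scene [551.2 364.4] depth [550.8 364.4  10.4] 2819 mid [548.6, 363.5] ext [131.6 129.4]
green side [ 586.7 -347.4] depth [ 587.1 -347.3    9.3] 4758 mid [584.9, -346.9] ext [157.6 158.7]
green scene [ 592.9 -337.6] depth [ 592.6 -337.8    9.6] 1252 mid [589.9, -342.7] ext [156.  159.8]
```

View pics/side_crop.png

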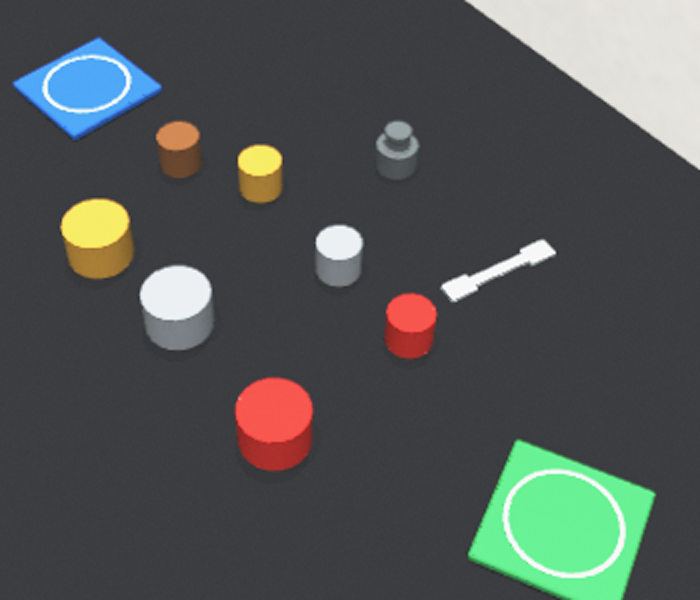

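Candidates in the scene image: alu_wide (365,220), alu_narrow (308,249), brass_wide (412,236), brass_narrow (358,276). Lookalike brown (403,281) is rejected. The close crop confirms which cups are yellow and which is brown. I'll go above alu_wide first.

Call:
servo_tool(
  steps=[
    [[0.0125, -0.0345, 0], [0, 0, 0], 1],
    [[0.0125, -0.0345, 0], [0, 0, 0], 1],
    [[0.0125, -0.0345, 0], [0, 0, 0], 1],
    [[0.0125, -0.0345, 0], [0, 0, 0], 1],
    [[0.0125, -0.0345, 0], [0, 0, 0], 1],
    [[0.0125, -0.0345, 0], [0, 0, 0], 1],
    [[0.0125, -0.0345, 0], [0, 0, 0], 1],
    [[0.0125, -0.0345, 0], [0, 0, 0], 1],
  ],
)

```text
t: 0.77
ee_pos: [351.9, 294.2, 222.5]
orientation: [-0.646, -3.074, 0.0]
ft_force: [0.6, -0.0, 0.1]
width: 87.8
grasp_force: 0.0
```

Call:
servo_tool(
  steps=[
    [[0.0125, -0.0345, 0], [0, 0, 0], 1],
    [[0.0125, -0.0345, 0], [0, 0, 0], 1],
    [[0.0125, -0.0345, 0], [0, 0, 0], 1],
    [[0.0125, -0.0345, 0], [0, 0, 0], 1],
    [[0.0125, -0.0345, 0], [0, 0, 0], 1],
    [[0.0125, -0.0345, 0], [0, 0, 0], 1],
    [[0.0125, -0.0345, 0], [0, 0, 0], 1],
    [[0, 0, 0], [0, 0, 0], 1],
  ],
)

```text
t: 1.43
ee_pos: [441.0, 49.9, 222.8]
orientation: [0.654, 3.071, -0.002]
ft_force: [-0.2, 0.7, -0.4]
width: 87.8
grasp_force: 0.0
```

```bash
cat >> h.py <<'E'
from scipy.spatial.transform import Rotation as Rn
def wcloud(im):
    z=im['range_z'].astype(float); h,w=z.shape
    f=h/2/np.tan(np.radians(im['vertical_fov'])/2)
    u,v=np.meshgrid(np.arange(w)-im['cx'],np.arange(h)-im['cy'])
    r=np.hypot(u,v); th=r/f; ok=(z>0)&(th<1.3); t=np.tan(np.where(ok,th,0))/np.maximum(r,1e-9)
    P=np.dstack([u*t*z,v*t*z,z])
    T=np.array(im['tool_from_camera']); P=P@T[:3,:3].T+T[:3,3]
    o=im['obs']; W=P@Rn.from_rotvec(o['orientation']).as_matrix().T+o['ee_pos']
    W[~ok]=np.nan; return W
def tops(im,zlo,zhi,guess,rad):
    A=wcloud(im).reshape(-1,3); q=A[(A[:,2]>zlo)&(A[:,2]<zhi)&(np.hypot(A[:,0]-guess[0],A[:,1]-guess[1])<rad)]
    if len(q)<10: return None
    c,r=cv2.minEnclosingCircle(q[:,:2].astype(np.float32)); return len(q),np.round(c,1),round(r,1),q.mean(0).round(1)
E
python3 - <<'E'
from h import *
im=grab('wrist'); cv2.imwrite('pics/w0.png',im['color']); print(im['obs']['ee_pos'],im['vertical_fov'],im['tool_from_camera'])
for k,g,z,r in [('aw',(451,18.5),45,45),('bw',(435,137),45,45),('an',(610,-17),40,32),('bn',(614,119),40,32),('blue',(546,360),10,0),('rw',(449,-137),45,45)]:
    if r: print(k,tops(im,z-6,z+6,g,r))
E
```

```text
[441.03271097  49.87033632 222.78014262] 65.70646984690485 [[ 1.18674929e-04 -9.69486104e-01 -2.45146241e-01  6.68725846e+01]
 [ 9.99999622e-01 -9.61577357e-05  8.64375778e-04  1.04589925e+00]
 [-8.61573013e-04 -2.45146251e-01  9.69485726e-01 -1.62351271e+02]
 [ 0.00000000e+00  0.00000000e+00  0.00000000e+00  1.00000000e+00]]
aw (3397, array([452.3,  20.1]), 32.3, array([451.6,  21.1,  45.2]))
bw (3523, array([436.4, 138.7]), 32.0, array([435.8, 138.3,  45.3]))
an (735, array([611.2, -16.1]), 22.0, array([614.3, -17.6,  40.2]))
bn None
rw (1805, array([ 449.6, -135.4]), 32.3, array([ 442.6, -134.5,   44.9]))
```

View pics/w0.png

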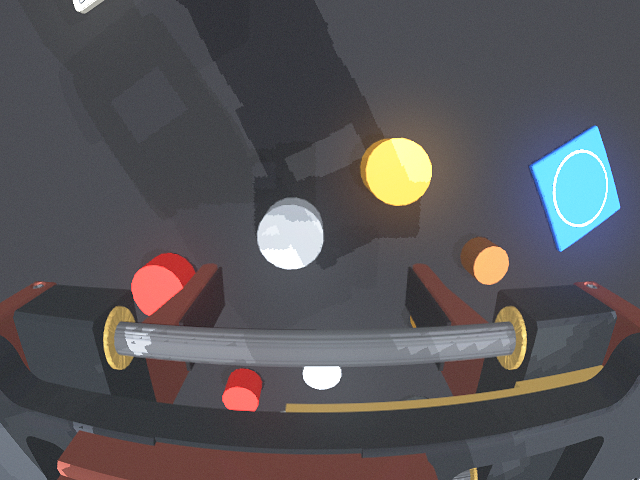

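The wrist view shows aluminium wide at (290,234), brass wide at (396,171), brown at (485,261) and the blue plate ring at (580,188). The positions agree with the fixed cameras. Next I descend on alu_wide.

Call:
servo_tool(
  steps=[
    [[0.0038, -0.01, -0.02], [0, 0, 0], 1],
    [[0.0038, -0.01, -0.02], [0, 0, 0], 1],
    [[0.0037, -0.0098, -0.02], [0, 0, 0], 1],
    [[0, 0, -0.03], [0, 0, 0], 1],
    [[0, 0, -0.03], [0, 0, 0], 1],
    [[0, 0, -0.02], [0, 0, 0], 1],
    [[0, 0, 0], [0, 0, 0], 1],
    [[0, 0, 0], [0, 0, 0], 1],
  ],
)

```text
t: 2.15
ee_pos: [449.5, 25.5, 82.0]
orientation: [-0.645, -3.072, 0.001]
ft_force: [0.7, -1.2, -0.1]
width: 87.8
grasp_force: 0.0
```

```bash
python3 - <<'E'
from h import *
import pickle
im=grab('wrist'); print(im['obs']['ee_pos'])
print(tops(im,39,51,(452,20),45))
# plate ring centres in fixed views: white ring pixels on plates
for n in ['side','scene']:
    i=pickle.load(open(n+'0.pkl','rb')); W=cloud(i); c=i['color'].astype(int)
    for k,g in (('blue',(546,360)),('green',(587,-345))):
        d=np.hypot(W[...,0]-g[0],W[...,1]-g[1]); m=(d<58)&(c.min(2)>180)
        q=W[m][:,:2]; e=cv2.fitEllipse(q.astype(np.float32)); print(n,k,len(q),np.round(e[0],1),np.round(e[1],1))
E
```

```text
[449.54246824  25.49405576  82.04055402]
(9161, array([452.3,  20.1]), 32.3, array([450.7,  21. ,  45.2]))
side blue 182 [546.2 359.2] [92.6 93.8]
side green 452 [ 587.1 -345.9] [93.  93.6]
scene blue 427 [548.5 362. ] [93.2 94.4]
scene green 175 [ 588.8 -342.5] [92.5 94.2]
```

Call:
servo_tool(
  steps=[
    [[0.0028, -0.0054, 0], [0, 0, 0], 1],
    [[0, 0, -0.01], [0, 0, 0], 1],
    [[0, 0, -0.02], [0, 0, 0], 1],
    [[0, 0, -0.015], [0, 0, 0], 1],
    [[0, 0, -0.015], [0, 0, 0], 1],
    [[0, 0, -0.01], [0, 0, 0], 1],
    [[0, 0, 0], [0, 0, 0], 1],
    [[0, 0, 0], [0, 0, 0], 1],
  ],
)

```text
t: 2.87
ee_pos: [453.5, 19.2, 12.7]
orientation: [-0.647, -3.074, 0.0]
ft_force: [-0.3, -0.6, 0.0]
width: 87.9
grasp_force: 0.0
```

Call:
servo_tool(
  steps=[
    [[0, 0, 0], [0, 0, 0], -1],
    [[0, 0, 0], [0, 0, 0], -1],
    [[0, 0, 0], [0, 0, 0], -1],
    [[0, 0, 0], [0, 0, 0], -1],
    [[0, 0, 0], [0, 0, 0], -1],
    [[0, 0, 0], [0, 0, 0], -1],
    [[0, 0, 0], [0, 0, 0], -1],
    [[0, 0, 0], [0, 0, 0], -1],
  ],
)

```text
t: 3.53
ee_pos: [453.9, 19.3, 13.2]
orientation: [0.646, 3.073, 0.0]
ft_force: [-1.2, -0.1, 7.3]
width: 64.0
grasp_force: 30.0
```

Call:
servo_tool(
  steps=[
    [[0, 0, 0.01], [0, 0, 0], -1],
    [[0, 0, 0.02], [0, 0, 0], -1],
    [[0, 0, 0.03], [0, 0, 0], -1],
    [[0, 0, 0.03], [0, 0, 0], -1],
    [[0.003, 0.01, 0.02], [0, 0, 0], -1],
    [[0.005, 0.02, 0], [0, 0, 0], -1],
    [[0.008, 0.0285, 0], [0, 0, 0], -1],
    [[0.008, 0.0285, 0], [0, 0, 0], -1],
  ],
)

```text
t: 4.2
ee_pos: [477.7, 106.9, 124.0]
orientation: [0.649, 3.072, 0.001]
ft_force: [0.2, 0.2, 0.2]
width: 64.3
grasp_force: 30.0
```

Call:
servo_tool(
  steps=[
    [[0.008, 0.0285, 0], [0, 0, 0], -1],
    [[0.008, 0.0285, 0], [0, 0, 0], -1],
    [[0.008, 0.0285, 0], [0, 0, 0], -1],
    [[0.008, 0.0285, 0], [0, 0, 0], -1],
    [[0.008, 0.0285, 0], [0, 0, 0], -1],
    [[0.008, 0.0285, 0], [0, 0, 0], -1],
    [[0.007, 0.025, 0], [0, 0, 0], -1],
    [[0.005, 0.018, 0], [0, 0, 0], -1],
  ],
)

```text
t: 4.87
ee_pos: [537.6, 322.5, 123.3]
orientation: [0.645, 3.074, 0.001]
ft_force: [0.3, -0.4, -0.8]
width: 64.1
grasp_force: 30.0
```

```bash
cat >> h.py <<'E'
def ring(im,g):
    W=wcloud(im);c=im['color'].astype(int)
    m=(np.hypot(W[...,0]-g[0],W[...,1]-g[1])<56)&(c.min(2)>170)&(abs(W[...,2]-10)<4)
    q=W[m]; 
    if len(q)<30: return len(q)
    A=np.c_[q[:,:2],np.ones(len(q))]; s=np.linalg.lstsq(A,(q[:,:2]**2).sum(1),rcond=None)[0]
    return len(q),(s[:2]/2).round(1),np.sqrt(s[2]+(s[:2]**2).sum()/4).round(1),q[:,2].mean().round(1)
E
python3 - <<'E'
from h import *
im=grab('wrist'); cv2.imwrite('pics/w1.png',im['color']); print(im['obs']['ee_pos'],im['obs']['ft_force'],im['obs']['width'])
print(ring(im,(548,362)))
E
```

```text
[537.64782563 322.52896595 123.30497719] [ 0.25654122 -0.36195393 -0.82296806] 64.06732550314503
(1158, array([547.7, 362. ]), np.float64(46.4), np.float64(10.6))
```

View pics/w1.png

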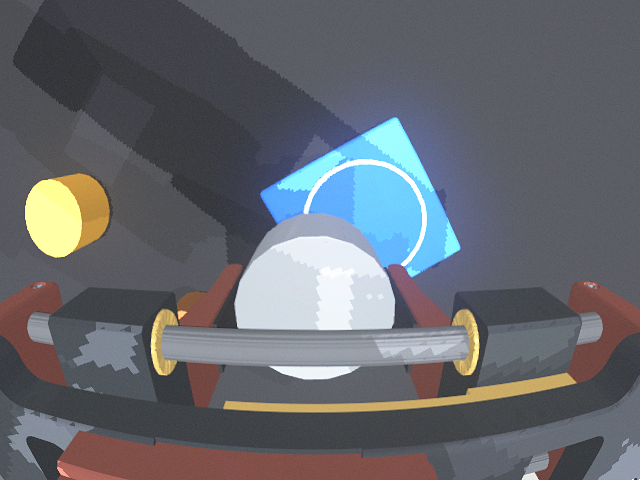

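The cup is held upright at (315,300), with the blue ring at (366,215).

Call:
servo_tool(
  steps=[
    [[0.004, 0.013, 0], [0, 0, 0], -1],
    [[0.004, 0.013, 0], [0, 0, 0], -1],
    [[0.0037, 0.0127, -0.01], [0, 0, 0], -1],
    [[0, 0, -0.02], [0, 0, 0], -1],
    [[0, 0, -0.02], [0, 0, 0], -1],
    [[0, 0, -0.02], [0, 0, 0], -1],
    [[0, 0, -0.01], [0, 0, 0], -1],
    [[0, 0, 0], [0, 0, 0], -1],
  ],
)

```text
t: 5.58
ee_pos: [547.6, 357.9, 40.3]
orientation: [-0.647, -3.071, 0.005]
ft_force: [-0.6, -0.5, -0.8]
width: 64.0
grasp_force: 30.0
```

Call:
servo_tool(
  steps=[
    [[0.0015, 0.0033, 0], [0, 0, 0], -1],
    [[0, 0, -0.005], [0, 0, 0], -1],
    [[0, 0, -0.005], [0, 0, 0], -1],
    [[0, 0, -0.003], [0, 0, 0], -1],
    [[0, 0, -0.002], [0, 0, 0], -1],
    [[0, 0, 0], [0, 0, 0], -1],
    [[0, 0, 0], [0, 0, 0], -1],
    [[0, 0, 0], [0, 0, 0], -1],
  ],
)

```text
t: 6.25
ee_pos: [550.7, 362.3, 27.9]
orientation: [0.647, 3.074, 0.0]
ft_force: [-1.1, 0.7, -0.9]
width: 64.2
grasp_force: 30.0
```

Call:
servo_tool(
  steps=[
    [[-0.0013, -0.001, -0.001], [0, 0, 0], -1],
    [[0, 0, -0.001], [0, 0, 0], -1],
    [[0, 0, -0.001], [0, 0, 0], -1],
    [[0, 0, -0.001], [0, 0, 0], -1],
    [[0, 0, -0.0005], [0, 0, 0], -1],
    [[0, 0, 0], [0, 0, 0], -1],
    [[0, 0, 0], [0, 0, 0], -1],
    [[0, 0, 0], [0, 0, 0], -1],
  ],
)

```text
t: 6.92
ee_pos: [549.3, 361.3, 23.3]
orientation: [-0.647, -3.074, 0.0]
ft_force: [-0.9, -1.0, 2.4]
width: 64.2
grasp_force: 30.0
```

Call:
servo_tool(
  steps=[
    [[0, 0, 0], [0, 0, 0], 1],
    [[0, 0, 0], [0, 0, 0], 1],
    [[0, 0, 0], [0, 0, 0], 1],
    [[0, 0, 0], [0, 0, 0], 1],
    [[0, 0, 0], [0, 0, 0], 1],
    [[0, 0, 0], [0, 0, 0], 1],
    [[0, 0, 0], [0, 0, 0], 1],
    [[0, 0, 0], [0, 0, 0], 1],
  ],
)

```text
t: 7.58
ee_pos: [549.4, 361.3, 23.2]
orientation: [0.647, 3.074, 0.0]
ft_force: [-0.3, -0.4, -0.0]
width: 87.9
grasp_force: 0.0
```

Call:
servo_tool(
  steps=[
    [[0, 0, 0.01], [0, 0, 0], 1],
    [[0, 0, 0.02], [0, 0, 0], 1],
    [[0, 0, 0.03], [0, 0, 0], 1],
    [[0, 0, 0.03], [0, 0, 0], 1],
    [[0, 0, 0.03], [0, 0, 0], 1],
    [[0.003, -0.015, 0.02], [0, 0, 0], 1],
    [[0.0045, -0.0275, 0], [0, 0, 0], 1],
    [[0.0055, -0.0345, 0], [0, 0, 0], 1],
  ],
)

```text
t: 8.25
ee_pos: [563.4, 285.6, 166.2]
orientation: [0.642, 3.071, 0.005]
ft_force: [-0.2, 0.3, -0.5]
width: 87.4
grasp_force: 0.0
```

```bash
python3 - <<'E'
from h import *
im=grab('wrist'); print(im['obs']['ee_pos'])
print(tops(im,49,61,(548,362),45),ring(im,(548,362)))
print(tops(im,34,46,(614,120),32))
E
```

```text
[563.38261852 285.5841059  166.24075753]
(5363, array([548.4, 362.8]), 32.2, array([547.5, 362.4,  55.3])) (1260, array([547.9, 362.1]), np.float64(46.4), np.float64(10.7))
None
```

Alu_wide is within 1 mm of the ring centre. Next is alu_narrow.

Call:
servo_tool(
  steps=[
    [[0.0055, -0.0345, 0], [0, 0, 0], 1],
    [[0.0055, -0.0345, 0], [0, 0, 0], 1],
    [[0.0055, -0.0345, 0], [0, 0, 0], 1],
    [[0.0055, -0.0345, 0], [0, 0, 0], 1],
    [[0.0055, -0.0345, 0], [0, 0, 0], 1],
    [[0.0055, -0.0345, 0], [0, 0, 0], 1],
    [[0.0055, -0.0345, 0], [0, 0, 0], 1],
    [[0.0045, -0.0275, 0], [0, 0, 0], 1],
  ],
)

```text
t: 8.97
ee_pos: [605.5, 12.9, 163.9]
orientation: [0.648, 3.073, -0.0]
ft_force: [1.0, -0.2, 1.4]
width: 87.8
grasp_force: 0.0
```

Call:
servo_tool(
  steps=[
    [[0.0045, -0.015, 0], [0, 0, 0], 1],
    [[0, 0, 0], [0, 0, 0], 1],
    [[0, 0, -0.01], [0, 0, 0], 1],
    [[0, 0, -0.02], [0, 0, 0], 1],
    [[0, 0, -0.02], [0, 0, 0], 1],
    [[0, 0, -0.02], [0, 0, 0], 1],
    [[0, 0, 0], [0, 0, 0], 1],
    [[0, 0, 0], [0, 0, 0], 1],
  ],
)

```text
t: 9.63
ee_pos: [608.6, 1.9, 91.9]
orientation: [-0.644, -3.072, 0.001]
ft_force: [-0.6, -0.5, 0.1]
width: 88.1
grasp_force: 0.0
```

```bash
python3 - <<'E'
from h import *
im=grab('wrist'); print(im['obs']['ee_pos'])
print(tops(im,34,46,(611,-16),32))
E
```

```text
[608.62980112   1.88289588  91.9442665 ]
(3806, array([611., -16.]), 22.2, array([610.1, -15.4,  40.2]))
```

Call:
servo_tool(
  steps=[
    [[0.0012, -0.009, 0], [0, 0, 0], 1],
    [[0.0012, -0.0089, 0], [0, 0, 0], 1],
    [[0, 0, -0.01], [0, 0, 0], 1],
    [[0, 0, -0.02], [0, 0, 0], 1],
    [[0, 0, -0.02], [0, 0, 0], 1],
    [[0, 0, -0.02], [0, 0, 0], 1],
    [[0, 0, -0.008], [0, 0, 0], 1],
    [[0, 0, 0], [0, 0, 0], 1],
  ],
)

```text
t: 10.35
ee_pos: [610.8, -17.9, 13.2]
orientation: [-0.647, -3.071, 0.001]
ft_force: [0.7, 0.1, 0.4]
width: 87.7
grasp_force: 0.0
```

Call:
servo_tool(
  steps=[
    [[0, 0, 0], [0, 0, 0], 1],
    [[0, 0, 0], [0, 0, 0], -1],
    [[0, 0, 0], [0, 0, 0], -1],
    [[0, 0, 0], [0, 0, 0], -1],
    [[0, 0, 0], [0, 0, 0], -1],
    [[0, 0, 0], [0, 0, 0], -1],
    [[0, 0, 0], [0, 0, 0], -1],
    [[0, 0, 0], [0, 0, 0], -1],
  ],
)

```text
t: 11.02
ee_pos: [612.3, -17.6, 15.3]
orientation: [0.647, 3.074, 0.0]
ft_force: [0.8, 0.8, 0.0]
width: 44.6
grasp_force: 3.7
```

Call:
servo_tool(
  steps=[
    [[0, 0, 0], [0, 0, 0], -1],
    [[0, 0, 0], [0, 0, 0], -1],
    [[0, 0, 0], [0, 0, 0], -1],
    [[0, 0, 0], [0, 0, 0], -1],
    [[0, 0, 0], [0, 0, 0], -1],
    [[0, 0, 0], [0, 0, 0], -1],
    [[0, 0, 0], [0, 0, 0], -1],
    [[0, 0, 0], [0, 0, 0], -1],
  ],
)

```text
t: 11.68
ee_pos: [612.3, -17.6, 15.3]
orientation: [0.647, 3.074, 0.0]
ft_force: [-1.2, 1.0, 4.6]
width: 44.0
grasp_force: 30.0
```

Call:
servo_tool(
  steps=[
    [[0, 0, 0.01], [0, 0, 0], -1],
    [[0, 0, 0.02], [0, 0, 0], -1],
    [[0, 0, 0.03], [0, 0, 0], -1],
    [[0, 0, 0.03], [0, 0, 0], -1],
    [[0, 0, 0.03], [0, 0, 0], -1],
    [[-0.0025, 0.015, 0.01], [0, 0, 0], -1],
    [[-0.004, 0.025, 0], [0, 0, 0], -1],
    [[-0.005, 0.03, 0], [0, 0, 0], -1],
  ],
)

```text
t: 12.35
ee_pos: [601.0, 52.7, 146.2]
orientation: [0.65, 3.072, 0.001]
ft_force: [-0.5, -0.2, -1.5]
width: 43.5
grasp_force: 30.0
```

Call:
servo_tool(
  steps=[
    [[-0.005, 0.03, 0], [0, 0, 0], -1],
    [[-0.005, 0.03, 0], [0, 0, 0], -1],
    [[-0.005, 0.03, 0], [0, 0, 0], -1],
    [[-0.005, 0.03, 0], [0, 0, 0], -1],
    [[-0.005, 0.03, 0], [0, 0, 0], -1],
    [[-0.005, 0.03, 0], [0, 0, 0], -1],
    [[-0.005, 0.03, 0], [0, 0, 0], -1],
    [[-0.005, 0.03, 0], [0, 0, 0], -1],
  ],
)

```text
t: 13.02
ee_pos: [559.2, 294.3, 144.5]
orientation: [-0.646, -3.073, 0.001]
ft_force: [1.0, -0.2, 0.3]
width: 43.7
grasp_force: 30.0
```

Call:
servo_tool(
  steps=[
    [[-0.004, 0.025, 0], [0, 0, 0], -1],
    [[-0.003, 0.02, 0], [0, 0, 0], -1],
    [[-0.001, 0.01, 0], [0, 0, 0], -1],
    [[0, 0, 0], [0, 0, 0], -1],
    [[0, 0, 0], [0, 0, 0], -1],
    [[0, 0, 0], [0, 0, 0], -1],
    [[0, 0, 0], [0, 0, 0], -1],
    [[0, 0, 0], [0, 0, 0], -1],
  ],
)

```text
t: 13.68
ee_pos: [553.0, 346.2, 145.2]
orientation: [-0.649, -3.074, 0.0]
ft_force: [-0.2, -0.5, -0.6]
width: 43.4
grasp_force: 30.0
```

```bash
python3 - <<'E'
from h import *
im=grab('wrist'); o=im['obs'];print(o['ee_pos'],o['width'])
W=wcloud(im);
zt=o['ee_pos'][2]+25
print('held',tops(im,zt-4,zt+4,o['ee_pos'],32), 'wide',tops(im,50,60,(548,362),45))
E
```

```text
[553.02963376 346.21493533 145.18791092] 43.43178648559237
held (7306, array([544.7, 349.9]), 29.8, array([547.4, 349.8, 170. ])) wide (4831, array([548. , 363.5]), 32.1, array([542.5, 367.5,  55.3]))
```

Call:
servo_tool(
  steps=[
    [[-0.0016, 0.0077, 0], [0, 0, 0], -1],
    [[-0.0016, 0.0076, 0], [0, 0, 0], -1],
    [[0, 0, -0.01], [0, 0, 0], -1],
    [[0, 0, -0.015], [0, 0, 0], -1],
    [[0, 0, -0.015], [0, 0, 0], -1],
    [[0, 0, -0.015], [0, 0, 0], -1],
    [[0, 0, -0.01], [0, 0, 0], -1],
    [[0, 0, 0], [0, 0, 0], -1],
  ],
)

```text
t: 14.4
ee_pos: [547.9, 361.9, 77.2]
orientation: [-0.646, -3.071, 0.005]
ft_force: [0.1, 0.1, -0.2]
width: 43.8
grasp_force: 30.0
```

Call:
servo_tool(
  steps=[
    [[0, 0, 0], [0, 0, 0], -1],
    [[0, 0, 0], [0, 0, 0], -1],
    [[0, 0, 0], [0, 0, 0], -1],
    [[0, 0, 0], [0, 0, 0], -1],
    [[0, 0, 0], [0, 0, 0], -1],
    [[0, 0, 0], [0, 0, 0], -1],
    [[0, 0, 0], [0, 0, 0], -1],
    [[0, 0, 0], [0, 0, 0], -1],
  ],
)

```text
t: 15.07
ee_pos: [549.6, 362.7, 80.4]
orientation: [0.647, 3.074, 0.0]
ft_force: [0.1, -1.0, -0.7]
width: 44.0
grasp_force: 30.0
```

```bash
python3 - <<'E'
from h import *
im=grab('wrist'); o=im['obs'];print(o['ee_pos'],o['width'],o['ft_force'])
c=im['color']; cv2.imwrite('pics/w2.png',c)
W=wcloud(im); zt=o['ee_pos'][2]+24.7
# held top: metallic bright pixels near height
m=(abs(W[...,2]-zt)<3)&(np.hypot(W[...,0]-o['ee_pos'][0],W[...,1]-o['ee_pos'][1])<30)&(c.min(2)>130)
q=W[m]; print(len(q), cv2.minEnclosingCircle(q[:,:2].astype(np.float32)))
i=grab('scene'); cv2.imwrite('pics/s2.png',cv2.resize(i['color'][240:380,400:580],None,fx=3.4,fy=3.4,interpolation=cv2.INTER_CUBIC))
E
```

```text
[549.61341421 362.72773808  80.36663693] 44.00349308484695 [ 0.09242783 -0.9538921  -0.71371416]
6702 ((548.3257446289062, 364.44580078125), 22.115922927856445)
```

View pics/w2.png

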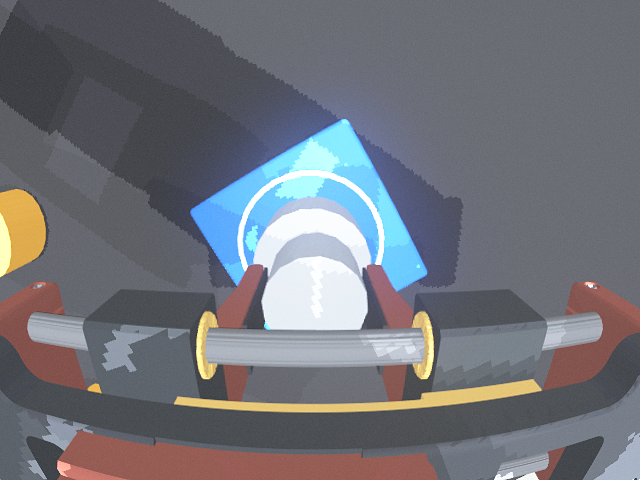

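The narrow cup at (316,300) is held right over the wide one. I'll shift it −1.3 mm in y and lower it.

Call:
servo_tool(
  steps=[
    [[0, -0.0013, -0.002], [0, 0, 0], -1],
    [[0, 0, -0.002], [0, 0, 0], -1],
    [[0, 0, -0.002], [0, 0, 0], -1],
    [[0, 0, -0.0015], [0, 0, 0], -1],
    [[0, 0, -0.0015], [0, 0, 0], -1],
    [[0, 0, -0.0005], [0, 0, 0], -1],
    [[0, 0, 0], [0, 0, 0], -1],
    [[0, 0, 0], [0, 0, 0], -1],
  ],
)

```text
t: 15.83
ee_pos: [549.6, 361.4, 70.7]
orientation: [0.647, 3.074, 0.0]
ft_force: [0.2, 0.4, -0.2]
width: 44.2
grasp_force: 30.0
```

Call:
servo_tool(
  steps=[
    [[0, 0, -0.0005], [0, 0, 0], -1],
    [[0, 0, 0], [0, 0, 0], -1],
    [[0, 0, 0], [0, 0, 0], 1],
    [[0, 0, 0], [0, 0, 0], 1],
    [[0, 0, 0], [0, 0, 0], 1],
    [[0, 0, 0], [0, 0, 0], 1],
    [[0, 0, 0], [0, 0, 0], 1],
    [[0, 0, 0], [0, 0, 0], 1],
  ],
)

```text
t: 16.5
ee_pos: [549.5, 361.4, 70.2]
orientation: [-0.647, -3.074, -0.0]
ft_force: [0.5, 0.1, -0.1]
width: 80.0
grasp_force: 0.0
```

Call:
servo_tool(
  steps=[
    [[0, 0, 0], [0, 0, 0], 1],
    [[0, 0, 0], [0, 0, 0], 1],
    [[0, 0, 0.01], [0, 0, 0], 1],
    [[0, 0, 0.02], [0, 0, 0], 1],
    [[0, 0, 0.03], [0, 0, 0], 1],
    [[0, 0, 0.02], [0, 0, 0], 1],
    [[0, 0, 0.02], [0, 0, 0], 1],
    [[0, 0, 0], [0, 0, 0], 1],
  ],
)

```text
t: 17.17
ee_pos: [551.8, 362.9, 175.5]
orientation: [0.646, 3.069, 0.009]
ft_force: [0.4, 0.5, 0.4]
width: 87.9
grasp_force: 0.0
```

```bash
python3 - <<'E'
from h import *
im=grab('wrist'); print(im['obs']['ee_pos'])
print(tops(im,90,100,(548,363),32),tops(im,50,60,(548,363),45))
print(tops(im,39,51,(436,138),45))
E
```

```text
[551.83468145 362.87368051 175.53667675]
(3134, array([548.5, 363.4]), 22.1, array([547.7, 363.6,  95.2])) (1777, array([548.2, 363.1]), 32.1, array([535.9, 368.3,  55.3]))
(2548, array([436.5, 139.8]), 32.5, array([437.2, 142.6,  44.8]))
```

The blue stack is centred to about 0.5 mm. Next is brass_wide.

Call:
servo_tool(
  steps=[
    [[-0.007, -0.014, 0], [0, 0, 0], 1],
    [[-0.014, -0.028, 0], [0, 0, 0], 1],
    [[-0.016, -0.032, 0], [0, 0, 0], 1],
    [[-0.016, -0.032, 0], [0, 0, 0], 1],
    [[-0.016, -0.032, 0], [0, 0, 0], 1],
    [[-0.016, -0.032, 0], [0, 0, 0], 1],
    [[-0.014, -0.028, 0], [0, 0, 0], 1],
    [[-0.0135, -0.025, 0], [0, 0, 0], 1],
  ],
)

```text
t: 17.88
ee_pos: [435.0, 136.6, 169.2]
orientation: [-0.647, -3.072, 0.002]
ft_force: [1.1, -0.9, 0.2]
width: 87.7
grasp_force: 0.0
```

Call:
servo_tool(
  steps=[
    [[0, 0, 0], [0, 0, 0], 1],
    [[0, 0, 0], [0, 0, 0], 1],
    [[0, 0, -0.01], [0, 0, 0], 1],
    [[0, 0, -0.02], [0, 0, 0], 1],
    [[0, 0, -0.02], [0, 0, 0], 1],
    [[0, 0, -0.02], [0, 0, 0], 1],
    [[0, 0, -0.01], [0, 0, 0], 1],
    [[0, 0, 0], [0, 0, 0], 1],
  ],
)

```text
t: 18.55
ee_pos: [435.8, 138.8, 87.6]
orientation: [-0.644, -3.071, 0.003]
ft_force: [0.1, -0.0, 0.4]
width: 87.8
grasp_force: 0.0
```

Call:
servo_tool(
  steps=[
    [[0, 0, 0], [0, 0, 0], 1],
    [[0, 0, 0], [0, 0, 0], 1],
    [[0, 0, 0], [0, 0, 0], 1],
    [[0, 0, 0], [0, 0, 0], 1],
    [[0, 0, 0], [0, 0, 0], 1],
    [[0, 0, 0], [0, 0, 0], 1],
    [[0, 0, 0], [0, 0, 0], 1],
    [[0, 0, 0], [0, 0, 0], 1],
  ],
)

```text
t: 19.22
ee_pos: [437.2, 138.4, 90.4]
orientation: [0.647, 3.074, 0.0]
ft_force: [-0.1, 0.5, 0.2]
width: 87.7
grasp_force: 0.0
```

```bash
python3 - <<'E'
from h import *
im=grab('wrist'); print(im['obs']['ee_pos'])
print(tops(im,39,51,(436,138),45))
E
```

```text
[437.15859027 138.37580808  90.38101803]
(8712, array([436.6, 139.1]), 32.2, array([435.1, 139.7,  45.2]))
```

Call:
servo_tool(
  steps=[
    [[0, 0, -0.01], [0, 0, 0], 1],
    [[0, 0, -0.02], [0, 0, 0], 1],
    [[0, 0, -0.02], [0, 0, 0], 1],
    [[0, 0, -0.015], [0, 0, 0], 1],
    [[0, 0, -0.01], [0, 0, 0], 1],
    [[0, 0, -0.002], [0, 0, 0], 1],
    [[0, 0, 0], [0, 0, 0], 1],
    [[0, 0, 0], [0, 0, 0], 1],
  ],
)

```text
t: 19.93
ee_pos: [437.2, 138.5, 13.3]
orientation: [0.647, 3.074, 0.0]
ft_force: [-0.3, -0.3, -0.1]
width: 87.9
grasp_force: 0.0
```

Call:
servo_tool(
  steps=[
    [[0, 0, 0], [0, 0, 0], 1],
    [[0, 0, 0], [0, 0, 0], -1],
    [[0, 0, 0], [0, 0, 0], -1],
    [[0, 0, 0], [0, 0, 0], -1],
    [[0, 0, 0], [0, 0, 0], -1],
    [[0, 0, 0], [0, 0, 0], -1],
    [[0, 0, 0], [0, 0, 0], -1],
    [[0, 0, 0], [0, 0, 0], -1],
  ],
)

```text
t: 20.6
ee_pos: [437.2, 138.4, 13.5]
orientation: [0.647, 3.074, 0.0]
ft_force: [-1.7, -0.6, 6.3]
width: 64.6
grasp_force: 30.0
```

Call:
servo_tool(
  steps=[
    [[0, 0, 0], [0, 0, 0], -1],
    [[0, 0, 0], [0, 0, 0], -1],
    [[0, 0, 0], [0, 0, 0], -1],
    [[0, 0, 0], [0, 0, 0], -1],
    [[0, 0, 0], [0, 0, 0], -1],
    [[0, 0, 0], [0, 0, 0], -1],
    [[0, 0, 0], [0, 0, 0], -1],
    [[0, 0, 0], [0, 0, 0], -1],
  ],
)

```text
t: 21.27
ee_pos: [437.2, 138.4, 13.5]
orientation: [0.647, 3.074, 0.0]
ft_force: [-1.5, -0.9, 6.0]
width: 64.5
grasp_force: 30.0
```

Call:
servo_tool(
  steps=[
    [[0, 0, 0.01], [0, 0, 0], -1],
    [[0, 0, 0.02], [0, 0, 0], -1],
    [[0, 0, 0.03], [0, 0, 0], -1],
    [[0, 0, 0.03], [0, 0, 0], -1],
    [[0, 0, 0.03], [0, 0, 0], -1],
    [[0.003, -0.01, 0.01], [0, 0, 0], -1],
    [[0.006, -0.02, 0], [0, 0, 0], -1],
    [[0.009, -0.03, 0], [0, 0, 0], -1],
  ],
)

```text
t: 21.93
ee_pos: [455.3, 78.6, 144.2]
orientation: [0.642, 3.073, 0.002]
ft_force: [0.8, -0.4, -2.2]
width: 64.3
grasp_force: 30.0
```

Call:
servo_tool(
  steps=[
    [[0.0095, -0.03, 0], [0, 0, 0], -1],
    [[0.0095, -0.03, 0], [0, 0, 0], -1],
    [[0.0095, -0.03, 0], [0, 0, 0], -1],
    [[0.0095, -0.03, 0], [0, 0, 0], -1],
    [[0.0095, -0.03, 0], [0, 0, 0], -1],
    [[0.0095, -0.03, 0], [0, 0, 0], -1],
    [[0.0095, -0.03, 0], [0, 0, 0], -1],
    [[0.0095, -0.03, 0], [0, 0, 0], -1],
  ],
)

```text
t: 22.6
ee_pos: [530.4, -163.6, 142.5]
orientation: [-0.647, -3.073, -0.0]
ft_force: [0.7, -0.2, -1.7]
width: 64.4
grasp_force: 30.0
```

Call:
servo_tool(
  steps=[
    [[0.0095, -0.03, 0], [0, 0, 0], -1],
    [[0.0095, -0.03, 0], [0, 0, 0], -1],
    [[0.0095, -0.03, 0], [0, 0, 0], -1],
    [[0.0095, -0.03, 0], [0, 0, 0], -1],
    [[0.006, -0.02, 0], [0, 0, 0], -1],
    [[0.003, -0.01, 0], [0, 0, 0], -1],
    [[0, 0, 0], [0, 0, 0], -1],
    [[0, 0, 0], [0, 0, 0], -1],
  ],
)

```text
t: 23.27
ee_pos: [577.0, -311.2, 142.3]
orientation: [-0.648, -3.072, -0.001]
ft_force: [0.1, -0.6, -1.9]
width: 64.6
grasp_force: 30.0
```

```bash
python3 - <<'E'
from h import *
im=grab('wrist'); print(im['obs']['ee_pos'],im['obs']['width'])
print(ring(im,(588,-343)))
E
```

```text
[ 577.01747692 -311.16872146  142.30730038] 64.61092940423065
(1098, array([ 585.5, -346.3]), np.float64(46.2), np.float64(10.4))
```

Call:
servo_tool(
  steps=[
    [[0.0035, -0.012, 0], [0, 0, 0], -1],
    [[0.0035, -0.012, 0], [0, 0, 0], -1],
    [[0.003, -0.01, -0.01], [0, 0, 0], -1],
    [[0, 0, -0.02], [0, 0, 0], -1],
    [[0, 0, -0.025], [0, 0, 0], -1],
    [[0, 0, -0.025], [0, 0, 0], -1],
    [[0, 0, -0.01], [0, 0, 0], -1],
    [[0, 0, 0], [0, 0, 0], -1],
  ],
)

```text
t: 23.98
ee_pos: [586.2, -344.9, 49.7]
orientation: [-0.646, -3.069, -0.003]
ft_force: [-0.8, 1.3, -2.7]
width: 64.2
grasp_force: 30.0
```

Call:
servo_tool(
  steps=[
    [[0, 0, 0], [0, 0, 0], -1],
    [[0, 0, 0], [0, 0, 0], -1],
    [[0, 0, 0], [0, 0, 0], -1],
    [[0, 0, 0], [0, 0, 0], -1],
    [[0, 0, 0], [0, 0, 0], -1],
    [[0, 0, 0], [0, 0, 0], -1],
    [[0, 0, 0], [0, 0, 0], -1],
    [[0, 0, 0], [0, 0, 0], -1],
  ],
)

```text
t: 24.65
ee_pos: [588.1, -345.6, 53.4]
orientation: [0.647, 3.074, -0.0]
ft_force: [-0.6, -0.3, -2.5]
width: 64.5
grasp_force: 30.0
```

```bash
python3 - <<'E'
from h import *
im=grab('wrist'); o=im['obs'];print(o['ee_pos'],o['width'])
print(ring(im,(587,-345)))
W=wcloud(im); c=im['color'].astype(int); zt=o['ee_pos'][2]+31.5
m=(abs(W[...,2]-zt)<3)&(np.hypot(W[...,0]-o['ee_pos'][0],W[...,1]-o['ee_pos'][1])<40)&(c[...,1]>130)
q=W[m]; print(len(q), cv2.minEnclosingCircle(q[:,:2].astype(np.float32)))
i=grab('scene');Ws=cloud(i)
E
```

```text
[ 588.09295444 -345.64229953   53.40616702] 64.46716267641744
(2237, array([ 583.6, -341.2]), np.float64(44.7), np.float64(10.5))
13254 ((587.6199340820312, -343.98846435546875), 32.31062698364258)
```

Call:
servo_tool(
  steps=[
    [[0.0003, 0.0008, -0.005], [0, 0, 0], -1],
    [[0, 0, -0.008], [0, 0, 0], -1],
    [[0, 0, -0.007], [0, 0, 0], -1],
    [[0, 0, -0.005], [0, 0, 0], -1],
    [[0, 0, -0.002], [0, 0, 0], -1],
    [[0, 0, -0.001], [0, 0, 0], -1],
    [[0, 0, -0.001], [0, 0, 0], -1],
    [[0, 0, -0.0005], [0, 0, 0], -1],
  ],
)

```text
t: 25.42
ee_pos: [588.4, -344.9, 23.7]
orientation: [0.647, 3.074, -0.0]
ft_force: [-0.8, -0.7, -1.7]
width: 64.4
grasp_force: 30.0
```

Call:
servo_tool(
  steps=[
    [[0, 0, -0.0005], [0, 0, 0], -1],
    [[0, 0, 0], [0, 0, 0], -1],
    [[0, 0, 0], [0, 0, 0], -1],
    [[0, 0, 0], [0, 0, 0], -1],
    [[0, 0, 0], [0, 0, 0], -1],
    [[0, 0, 0], [0, 0, 0], -1],
    [[0, 0, 0], [0, 0, 0], -1],
    [[0, 0, 0], [0, 0, 0], -1],
  ],
)

```text
t: 26.08
ee_pos: [588.5, -344.9, 23.6]
orientation: [0.647, 3.074, -0.0]
ft_force: [-1.4, -0.5, 3.7]
width: 64.3
grasp_force: 30.0
```

Call:
servo_tool(
  steps=[
    [[0, 0, 0], [0, 0, 0], 1],
    [[0, 0, 0], [0, 0, 0], 1],
    [[0, 0, 0], [0, 0, 0], 1],
    [[0, 0, 0], [0, 0, 0], 1],
    [[0, 0, 0], [0, 0, 0], 1],
    [[0, 0, 0], [0, 0, 0], 1],
    [[0, 0, 0], [0, 0, 0], 1],
    [[0, 0, 0], [0, 0, 0], 1],
  ],
)

```text
t: 26.75
ee_pos: [588.4, -344.8, 23.1]
orientation: [0.647, 3.074, -0.0]
ft_force: [0.5, 0.5, 1.3]
width: 88.0
grasp_force: 0.0
```

Call:
servo_tool(
  steps=[
    [[0, 0, 0.01], [0, 0, 0], 1],
    [[0, 0, 0.02], [0, 0, 0], 1],
    [[0, 0, 0.03], [0, 0, 0], 1],
    [[0, 0, 0.03], [0, 0, 0], 1],
    [[0, 0, 0.03], [0, 0, 0], 1],
    [[0, 0, 0.02], [0, 0, 0], 1],
    [[0, 0, 0], [0, 0, 0], 1],
    [[0, 0, 0], [0, 0, 0], 1],
  ],
)

```text
t: 27.42
ee_pos: [589.0, -345.2, 165.2]
orientation: [0.646, 3.071, -0.002]
ft_force: [-0.1, -0.7, -0.2]
width: 87.9
grasp_force: 0.0
```

```bash
python3 - <<'E'
from h import *
im=grab('wrist'); o=im['obs'];print(o['ee_pos'])
print(tops(im,49,61,(588,-343),45),ring(im,(588,-343)))
cv2.imwrite('pics/w3.png',im['color'])
E
```

```text
[ 589.04819839 -345.21562892  165.18847059]
(5395, array([ 588.2, -343.5]), 32.3, array([ 587.2, -342.9,   55.3])) (2390, array([ 588.6, -343.8]), np.float64(49.3), np.float64(10.5))
```

View pics/w3.png

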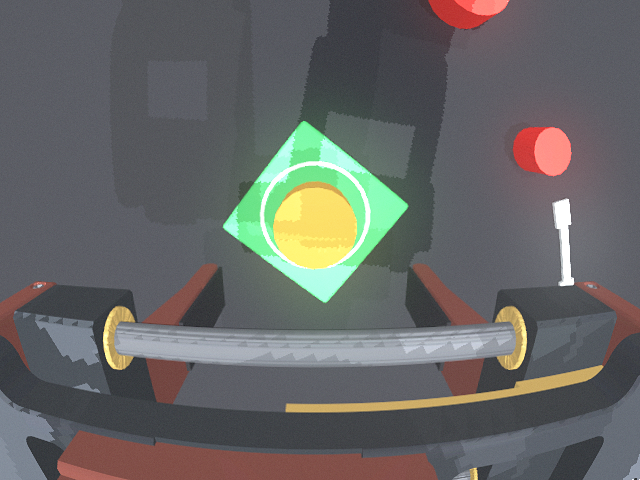

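The brass wide cup at (315,227) sits inside the green ring centred at (316,215); the offset is parallax. Last is brass_narrow.

Call:
servo_tool(
  steps=[
    [[0.001, 0.015, 0], [0, 0, 0], 1],
    [[0.002, 0.03, 0], [0, 0, 0], 1],
    [[0.002, 0.034, 0], [0, 0, 0], 1],
    [[0.002, 0.034, 0], [0, 0, 0], 1],
    [[0.002, 0.034, 0], [0, 0, 0], 1],
    [[0.002, 0.034, 0], [0, 0, 0], 1],
    [[0.002, 0.034, 0], [0, 0, 0], 1],
    [[0.002, 0.034, 0], [0, 0, 0], 1],
  ],
)

```text
t: 28.13
ee_pos: [601.7, -93.0, 161.3]
orientation: [-0.646, -3.071, -0.0]
ft_force: [-0.1, -0.5, 0.2]
width: 88.2
grasp_force: 0.0
```

Call:
servo_tool(
  steps=[
    [[0.002, 0.034, 0], [0, 0, 0], 1],
    [[0.002, 0.034, 0], [0, 0, 0], 1],
    [[0.002, 0.034, 0], [0, 0, 0], 1],
    [[0.002, 0.034, 0], [0, 0, 0], 1],
    [[0.002, 0.034, 0], [0, 0, 0], 1],
    [[0.002, 0.025, 0], [0, 0, 0], 1],
    [[0.001, 0.01, 0], [0, 0, 0], 1],
    [[0, 0, 0], [0, 0, 0], 1],
  ],
)

```text
t: 28.8
ee_pos: [615.1, 111.8, 161.7]
orientation: [-0.641, -3.073, 0.001]
ft_force: [0.2, 0.1, 0.6]
width: 87.9
grasp_force: 0.0
```

Call:
servo_tool(
  steps=[
    [[0, 0, -0.01], [0, 0, 0], 1],
    [[0, 0, -0.02], [0, 0, 0], 1],
    [[0, 0, -0.02], [0, 0, 0], 1],
    [[0, 0, -0.02], [0, 0, 0], 1],
    [[0, 0, 0], [0, 0, 0], 1],
    [[0, 0, 0], [0, 0, 0], 1],
    [[0, 0, 0], [0, 0, 0], 1],
    [[0, 0, 0], [0, 0, 0], 1],
  ],
)

```text
t: 29.47
ee_pos: [617.1, 108.6, 94.3]
orientation: [0.648, 3.072, 0.001]
ft_force: [-0.0, 0.3, -0.0]
width: 87.7
grasp_force: 0.0
```

```bash
python3 - <<'E'
from h import *
im=grab('wrist'); o=im['obs'];print(o['ee_pos'])
print(tops(im,34,46,(615,120),32)); cv2.imwrite('pics/w4.png',im['color'])
E
```

```text
[617.14018579 108.6485521   94.25414871]
(3930, array([614.8, 119.9]), 22.2, array([613.9, 120.2,  40.2]))
```

View pics/w4.png

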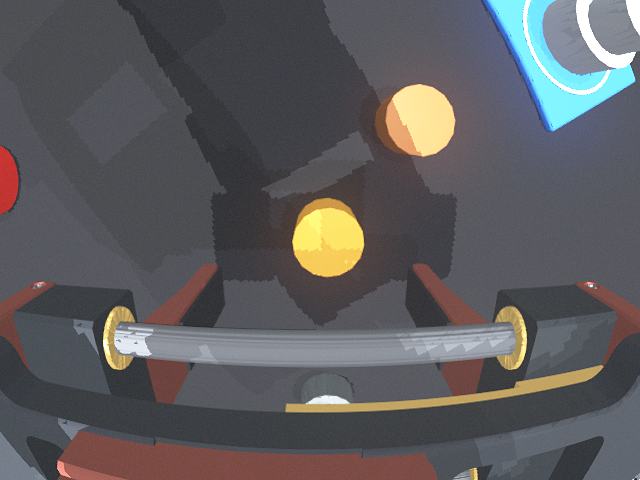

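The yellow brass narrow cup is at (328,241). Brown is at (420,120), clear of the fingers.

Call:
servo_tool(
  steps=[
    [[-0.001, 0.0052, 0], [0, 0, 0], 1],
    [[-0.0005, 0.0052, 0], [0, 0, 0], 1],
    [[0, 0, -0.01], [0, 0, 0], 1],
    [[0, 0, -0.02], [0, 0, 0], 1],
    [[0, 0, -0.02], [0, 0, 0], 1],
    [[0, 0, -0.02], [0, 0, 0], 1],
    [[0, 0, -0.01], [0, 0, 0], 1],
    [[0, 0, 0], [0, 0, 0], 1],
  ],
)

```text
t: 30.18
ee_pos: [612.8, 119.5, 10.4]
orientation: [-0.645, -3.07, 0.003]
ft_force: [-0.7, 0.6, -0.0]
width: 87.7
grasp_force: 0.0
```

Call:
servo_tool(
  steps=[
    [[0, 0, 0], [0, 0, 0], 1],
    [[0, 0, 0], [0, 0, 0], 1],
    [[0, 0, 0], [0, 0, 0], -1],
    [[0, 0, 0], [0, 0, 0], -1],
    [[0, 0, 0], [0, 0, 0], -1],
    [[0, 0, 0], [0, 0, 0], -1],
    [[0, 0, 0], [0, 0, 0], -1],
    [[0, 0, 0], [0, 0, 0], -1],
  ],
)

```text
t: 30.85
ee_pos: [614.9, 119.6, 13.4]
orientation: [0.647, 3.074, 0.0]
ft_force: [0.3, -0.3, 0.3]
width: 51.1
grasp_force: 0.0
```

Call:
servo_tool(
  steps=[
    [[0, 0, 0], [0, 0, 0], -1],
    [[0, 0, 0], [0, 0, 0], -1],
    [[0, 0, 0], [0, 0, 0], -1],
    [[0, 0, 0], [0, 0, 0], -1],
    [[0, 0, 0], [0, 0, 0], -1],
    [[0, 0, 0], [0, 0, 0], -1],
    [[0, 0, 0], [0, 0, 0], -1],
    [[0, 0, 0], [0, 0, 0], -1],
  ],
)

```text
t: 31.52
ee_pos: [614.8, 119.5, 13.2]
orientation: [-0.647, -3.074, 0.0]
ft_force: [-1.7, -0.8, 3.1]
width: 43.9
grasp_force: 30.0
```

Call:
servo_tool(
  steps=[
    [[0, 0, 0.01], [0, 0, 0], -1],
    [[0, 0, 0.02], [0, 0, 0], -1],
    [[0, 0, 0.03], [0, 0, 0], -1],
    [[0, 0, 0.03], [0, 0, 0], -1],
    [[0, 0, 0.03], [0, 0, 0], -1],
    [[-0.001, -0.01, 0.01], [0, 0, 0], -1],
    [[-0.001, -0.02, 0], [0, 0, 0], -1],
    [[-0.002, -0.03, 0], [0, 0, 0], -1],
  ],
)

```text
t: 32.18
ee_pos: [611.2, 60.1, 144.1]
orientation: [0.643, 3.073, 0.002]
ft_force: [0.5, -0.5, -2.8]
width: 44.0
grasp_force: 30.0
```

Call:
servo_tool(
  steps=[
    [[-0.002, -0.033, 0], [0, 0, 0], -1],
    [[-0.002, -0.033, 0], [0, 0, 0], -1],
    [[-0.002, -0.033, 0], [0, 0, 0], -1],
    [[-0.002, -0.033, 0], [0, 0, 0], -1],
    [[-0.002, -0.033, 0], [0, 0, 0], -1],
    [[-0.002, -0.033, 0], [0, 0, 0], -1],
    [[-0.002, -0.033, 0], [0, 0, 0], -1],
    [[-0.002, -0.033, 0], [0, 0, 0], -1],
  ],
)

```text
t: 32.85
ee_pos: [593.5, -206.4, 142.3]
orientation: [-0.647, -3.073, -0.0]
ft_force: [1.1, 0.1, -1.7]
width: 43.9
grasp_force: 30.0
```

Call:
servo_tool(
  steps=[
    [[-0.002, -0.033, 0], [0, 0, 0], -1],
    [[-0.002, -0.03, 0], [0, 0, 0], -1],
    [[-0.002, -0.03, 0], [0, 0, 0], -1],
    [[-0.001, -0.02, 0], [0, 0, 0], -1],
    [[-0.001, -0.015, 0], [0, 0, 0], -1],
    [[0, 0, 0], [0, 0, 0], -1],
    [[0, 0, 0], [0, 0, 0], -1],
    [[0, 0, 0], [0, 0, 0], -1],
  ],
)

```text
t: 33.52
ee_pos: [586.4, -331.4, 142.6]
orientation: [-0.646, -3.073, -0.001]
ft_force: [0.4, 0.9, -1.5]
width: 44.2
grasp_force: 30.0
```

Target TCP is about (589.3,−344.5), so I shift (2.5,−13), then lower to about 80.

Call:
servo_tool(
  steps=[
    [[0.001, -0.0065, 0], [0, 0, 0], -1],
    [[0.001, -0.0065, 0], [0, 0, 0], -1],
    [[0, 0, -0.01], [0, 0, 0], -1],
    [[0, 0, -0.015], [0, 0, 0], -1],
    [[0, 0, -0.015], [0, 0, 0], -1],
    [[0, 0, -0.015], [0, 0, 0], -1],
    [[0, 0, -0.008], [0, 0, 0], -1],
    [[0, 0, 0], [0, 0, 0], -1],
  ],
)

```text
t: 34.18
ee_pos: [587.2, -344.3, 76.9]
orientation: [-0.646, -3.07, -0.003]
ft_force: [0.1, 0.3, -2.1]
width: 43.8
grasp_force: 30.0
```

Call:
servo_tool(
  steps=[
    [[0, 0, 0], [0, 0, 0], -1],
    [[0, 0, 0], [0, 0, 0], -1],
    [[0, 0, 0], [0, 0, 0], -1],
    [[0, 0, 0], [0, 0, 0], -1],
    [[0, 0, 0], [0, 0, 0], -1],
    [[0, 0, 0], [0, 0, 0], -1],
    [[0, 0, 0], [0, 0, 0], -1],
    [[0, 0, 0], [0, 0, 0], -1],
  ],
)

```text
t: 34.85
ee_pos: [588.9, -345.5, 80.4]
orientation: [0.647, 3.074, -0.0]
ft_force: [0.3, -0.0, -1.9]
width: 44.1
grasp_force: 30.0
```

```bash
python3 - <<'E'
from h import *
im=grab('wrist'); o=im['obs'];print(o['ee_pos'],o['width'],o['ft_force'])
c=im['color']; W=wcloud(im); zt=o['ee_pos'][2]+26.8
m=(abs(W[...,2]-zt)<3)&(np.hypot(W[...,0]-o['ee_pos'][0],W[...,1]-o['ee_pos'][1])<30)&(c[...,1]>130)
q=W[m]; print(len(q), q[:,2].mean(),cv2.minEnclosingCircle(q[:,:2].astype(np.float32)))
print(tops(im,49,60,(588,-343),45))
E
```

```text
[ 588.88037857 -345.46507658   80.35083809] 44.13063941978677 [ 0.33855381 -0.04589307 -1.86933106]
6249 107.29550266661407 ((589.1057739257812, -344.1683654785156), 22.123807907104492)
(3804, array([ 586. , -342.4]), 31.8, array([ 572.1, -336.2,   55.1]))
```

Call:
servo_tool(
  steps=[
    [[-0.0009, 0.0007, -0.003], [0, 0, 0], -1],
    [[0, 0, -0.003], [0, 0, 0], -1],
    [[0, 0, -0.0025], [0, 0, 0], -1],
    [[0, 0, -0.0015], [0, 0, 0], -1],
    [[0, 0, -0.0015], [0, 0, 0], -1],
    [[0, 0, -0.0005], [0, 0, 0], -1],
    [[0, 0, 0], [0, 0, 0], -1],
    [[0, 0, 0], [0, 0, 0], -1],
  ],
)

```text
t: 35.57
ee_pos: [588.0, -344.7, 68.3]
orientation: [0.647, 3.074, -0.0]
ft_force: [-0.6, 0.5, 0.5]
width: 44.1
grasp_force: 30.0
```

Contact: the force has gone from −1.9 to +0.5 N. I'll release and retreat.

Call:
servo_tool(
  steps=[
    [[0, 0, -0.0003], [0, 0, 0], -1],
    [[0, 0, 0], [0, 0, 0], -1],
    [[0, 0, 0], [0, 0, 0], 1],
    [[0, 0, 0], [0, 0, 0], 1],
    [[0, 0, 0], [0, 0, 0], 1],
    [[0, 0, 0], [0, 0, 0], 1],
    [[0, 0, 0], [0, 0, 0], 1],
    [[0, 0, 0], [0, 0, 0], 1],
  ],
)

```text
t: 36.23
ee_pos: [588.0, -344.7, 67.8]
orientation: [0.647, 3.074, -0.0]
ft_force: [-0.7, -0.2, -0.2]
width: 80.1
grasp_force: 0.0
```

Call:
servo_tool(
  steps=[
    [[0, 0, 0], [0, 0, 0], 1],
    [[0, 0, 0], [0, 0, 0], 1],
    [[0, 0, 0.01], [0, 0, 0], 1],
    [[0, 0, 0.02], [0, 0, 0], 1],
    [[0, 0, 0.03], [0, 0, 0], 1],
    [[0, 0, 0.03], [0, 0, 0], 1],
    [[0, 0, 0.03], [0, 0, 0], 1],
    [[0, 0, 0], [0, 0, 0], 1],
  ],
)

```text
t: 36.9
ee_pos: [591.2, -346.6, 195.7]
orientation: [0.645, 3.064, -0.006]
ft_force: [0.8, -0.3, -0.5]
width: 87.5
grasp_force: 0.0
```

Call:
servo_tool(
  steps=[
    [[0, 0, 0], [0, 0, 0], 1],
    [[0, 0, 0], [0, 0, 0], 1],
    [[0, 0, 0], [0, 0, 0], 1],
    [[0, 0, 0], [0, 0, 0], 1],
    [[0, 0, 0], [0, 0, 0], 1],
    [[0, 0, 0], [0, 0, 0], 1],
    [[0, 0, 0], [0, 0, 0], 1],
    [[0, 0, 0], [0, 0, 0], 1],
  ],
)

```text
t: 37.57
ee_pos: [587.9, -344.7, 187.5]
orientation: [-0.647, -3.074, -0.0]
ft_force: [0.5, -0.1, 0.4]
width: 88.0
grasp_force: 0.0
```

```bash
python3 - <<'E'
from h import *
im=grab('wrist'); print(im['obs']['ee_pos'])
print(tops(im,90,100,(588,-343),32),tops(im,50,60,(588,-343),45))
i=grab('scene'); cv2.imwrite('pics/end.png',i['color'])
E
```

```text
[ 587.86182533 -344.65955921  187.50576195]
(2871, array([ 588.3, -343.4]), 22.1, array([ 587.6, -343.1,   95.3])) (1645, array([ 588.1, -343.2]), 32.1, array([ 575.9, -337.9,   55.3]))
```

View pics/end.png

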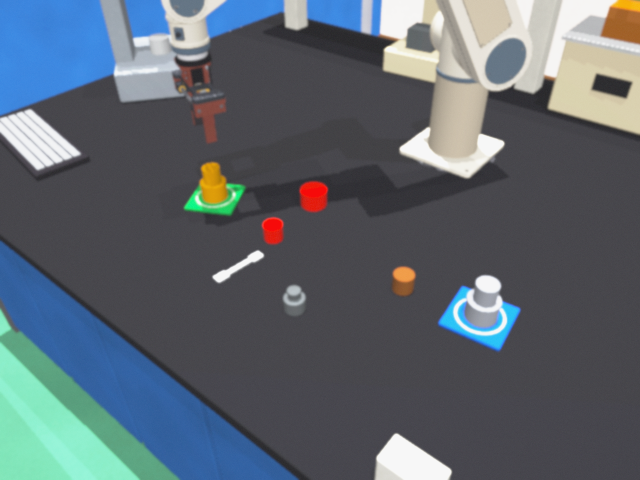

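Both stacks stand, brass at (212,183) on green and aluminium at (485,300) on blue. The bystanders have not moved and the arm is clear.

```bash
python3 -c "from workcell import close_job; print(close_job())"
```

```text
the job is handed in; nothing more can be done
None
```

The job is handed in: the aluminium cups are stacked on the blue plate and the brass cups on the green, each narrow cup measured within about 0.5 mm of its wide cup's centre, with the bystanders unmoved and about 38 s of the 112 s used.

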